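# Present the marble dish from the walnut box

## Task

Swing open the lid of the walnut box, which has a brass knob, until it stands upright or a little beyond, then lift the pewter dish, which has a hoop handle, out of the box, keeping it level so that the loose marble stays in its middle. Over the middle of the box and well clear of its rim, turn the dish a quarter turn so that its flat ear, which pointed to the front of the box, points squarely to the box's left-hand side (its +y side), where someone at the front door will take it by the ear. Finish while holding the dish there in the gripper, still and level, with the marble in its middle and the lid still open; do not set it down or let go, and leave the other things on the shelf alone.

Things in the scene. Friction and masses are not known exactly. Their poses are not given: they have to be found in the camera images.
- box: Walnut box, fixed to the shelf, 200 x 200 x 90 mm, walls and floor 8 mm thick, open above under its lid. Origin: centre of its underside; x points from its front (the side towards the robot) to its hinge side, y to its left-hand side as seen from the robot, z up. Its place and yaw vary.
- lid (a joint): Hinge of the walnut lid (200 x 200 x 8 mm, 0.22 kg) along the box's far (+x) top edge. 0 = shut, grows as the front edge swings up and back, 1.57 = standing upright, stop at 1.9 rad. It may start slightly ajar (up to 0.15). The hinge is stiff (about 0.32 N m of friction), so the lid stays wherever it is left; 2 to 4 N at the knob moves it.
- lid_handle (a point): Middle of the head of the lid's round brass knob, a disc 28 mm across and 16 mm high on a thin neck, on the lid's centre line 30 mm from its front edge. The point is 35 mm above the lid's upper face (170 mm before the hinge and 43 mm above it when shut). Pinched by its sides it turns between the pads as the lid swings, so the tool may stay pointing down; with the lid upright it faces backwards.
- lid_hinge (a point): Middle of the lid's hinge line, 100 mm behind the box's centre and 90.5 mm above the shelf; the line runs along the box's y. The point's x and y axes follow the box when the lid is shut.
- dish: Pewter dish, loose on the box floor, 0.18 to 0.29 kg: a round plate 104 mm across and 10 mm high, inner floor flat for 22 mm round the middle, then rising. A hoop handle arches over it along its x, 69 mm high. A flat ear sticks out towards -x, its tip 79 mm from the middle. Origin: centre of its underside, z up. At first the ear points within 20 degrees to the box front.
- dish_hoop (a point): Grip point in the middle of the hoop's top bar, above the dish's middle, 63 mm above its underside. The straight bar is 60 mm long (dish x), 10 mm wide (dish y), 12 mm high; pinch it across its width from above. Below the bar there are 28 mm of free height over the marble.
- dish_ear (a point): Centre of the rounded end of the flat ear (24 mm wide, 4 mm thick), 67 mm from the dish's middle along the dish's -x, 8 mm above its underside.
- dish_middle (a point): Middle of the dish's inner floor, where the marble rests, 4 mm above the dish's underside.
- marble_center (a point): Centre of the loose glass marble, 25 mm across, 20 g, resting in the middle of the dish. It starts to roll when the dish leans about 9 degrees or is jerked.
- marble: The same marble; its origin is a point on its skin that turns with it, so use marble_center.
- key_a: Nickel padlock key, 47 mm long, 4 mm thick, lying loose left of the box; origin under its middle. To be left alone.
- key_b: Second nickel padlock key, like the first, right of the box. To be left alone.
- doorstop: Black rubber wedge doorstop, 120 x 40 x 31 mm, loose, further left of the box; origin under its middle. To be left alone.
- padlock: Brass padlock lying flat, 70 x 45 x 18 mm, loose, further right of the box; origin under its body. To be left alone.
- torch: Small torch lying on its side, 122 mm long, 38 mm thick at the head, loose, beyond one far corner of the box; origin under its middle. To be left alone.
- polish_tin: Round shoe-polish tin, 76 mm across, 24 mm high, loose, beyond the other far corner of the box; origin under its middle. To be left alone.

How it is judged:
By the outcome, as a careful person would: the job done as asked, in the order asked, and still so for the second after the job is handed in, while the arm keeps its last pose, push and grip.
It also fails if it takes over 64 s, if anything falls off the work surface, if the arm or the gripper's body presses on something with over 40 N, if the wrist force passes 120 N, or if a joint passes its speed limit or range.

## Robot

A 6-joint arm with a two-finger parallel gripper is mounted at the origin on the work surface. World frame = base frame: x ahead of the robot, y to its left, z up, the work surface at z = 0. Lengths are in mm, angles in rad, forces in N, time in s.
With the tool pointing down it reaches from about 350 to 875 mm from the base axis. Payload 4.2 kg.
Tool frame: the origin (TCP) lies midway between the tips of the shut fingers; the grasp point (between the pads) lies 19 mm behind it; z points along the fingers, y is the line along which they close (so a half turn about z gives the same grasp; the last joint's range is limited). The gripper opens to 85 mm and grips with 20 to 120 N. Pads are 22 mm wide; open, the fingers measure 114 mm over their backs; the gripper's body (76 mm by 85 mm) begins 54 mm behind the grasp point. The pads swing forward as they close: fully open they stand 13 mm farther back than shut.
Start: joints at [1.511, 0.385, 0.008, 0, -1.194, -0.259], TCP at [195.859, 593.497, 231.312] pointing down, gripper open.
Joint ranges: [-3.14, 3.14], [-1.21, 2.06], [-1.07, 1.41], [-3.16, 2.05], [-2.99, -0.16], [-3.1, 3.1]. Speed limits (rad/s): [2.79, 2.79, 3.14, 3.14, 3.14, 3.14].

## Interface

Orientations are given as a unit quaternion [x, y, z, w].
In Python, from bench import read_state, get_image, job_done gives the robot as it stands.
- The arm moves only by the shell command python3 -m jog 'ROWS'. ROWS is JSON, a list of rows, each a list of 3 entries, a list of its own where there are three numbers: the shift along the world's x, y, z scaled (see below), then the turn, a rotation vector about the world's x, y, z scaled (see below), then the gripper's target within -1 to 1 (shut at 1, half-way at 0, fully open at -1). In form: [[[x, y, z], [wx, wy, wz], claw], ...]. A call has 1 to 20 rows; each row is the pose to reach, as a shift and turn from the pose commanded when the call began; what a row does not reach only later rows make up. The controller multiplies each number of a shift by 10 cm and each number of a turn by 120 degrees. A row lasts 1/10 s, in which the tool goes at most 50 mm and 8.59 degrees, less where a joint would pass 70% of its speed; a pose out of reach is approached as far as the arm can. A call with a number of a shift or a turn outside -1 to 1 is refused whole. A call with a gripper value outside its range is refused whole. The fingers move at their own pace and stop on an object; the grip force is fixed at half the most. Time passes only in rows, so rows that repeat a pose let the fingers close. It gives the time, the measured TCP pose, the force, the opening and the grip force at its end, in the units of the state.
- read_state(): the state, without advancing time (a new reading comes with each control period).
- get_image(name): name is "scene" or "top" or "wrist"; returns a dict with "frame" (420x560x3 uint8, red, green, blue), "range_z" (420x560 float32, mm along the optical axis (not along the pixel's ray), 0 where there is no reading), "fx", "fy", "cx", "cy" (pixels), "R" (3x3) and "t" (3): a world point X has camera coordinates R X + t. Camera axes: x right, y down, z forward; pixel columns grow to the right and rows downward; lengths in mm; the calibration is good to about 2 mm. A picture is of the moment at which its call begins.
- job_done(): hands the job in; it is judged then, once.
The state is a dict: "clock": time; "joints": joint angles; "joint_vel": joint speeds; "joint_efforts": joint torques, N m; "position": TCP position; "ee_rot": TCP orientation; "contact_force": force on the tool from outside, world axes, zero at the start; "wrist_torque": the same for the moment, N m; "gripper_width": finger opening in mm; "grasp_force": force on a finger pad.
Only numpy, scipy, OpenCV 4.12 (cv2) and the standard library are available. Lean on these libraries where they do the work, as an engineer would, in place of code of your own. Each camera call takes 0.05 s, during which the arm holds its last target. There are 200 camera calls.

## Working session

There is one attempt and no reset: what is moved stays moved. The work goes in short steps, Python scripts to look and compute and a shell command to move; the robot and the scene stay as the last step left them, time stands still between calls to the robot, and variables do not carry over. Pictures are saved under pics/ and viewed, at most 10 in all, crops included, and the job is handed in when it is done.

```bash
ls; mkdir -p pics; cat > h.py <<'E'
import numpy as np, cv2
from bench import read_state, get_image
def snap(n,f):
    d=get_image(n); cv2.imwrite('pics/'+f,cv2.cvtColor(d['frame'],cv2.COLOR_RGB2BGR)); np.savez('pics/'+f[:-4]+'.npz',**d); return d
def cloud(d):
    v,u=np.mgrid[:420,:560]; z=d['range_z']
    c=np.stack([(u-d['cx'])/d['fx']*z,(v-d['cy'])/d['fy']*z,z],-1)
    return (c-np.array(d['t']))@np.array(d['R'])
E
python3 - <<'E'
from h import *
a=snap('scene','s1.png');b=snap('top','t1.png')
cv2.imwrite('pics/st.png',cv2.resize(np.vstack([a['frame'],b['frame']])[:,:,::-1],(400*1,600)))
print(read_state())
for d in(a,b): print(d['fx'],d['R'],d['t'])
E
```

```text
pics
{'clock': 0.1, 'joints': array([ 1.51059670e+00,  3.85500149e-01,  6.73037631e-03, -4.58163797e-04,
       -1.19400364e+00, -2.58580303e-01]), 'joint_vel': array([ 1.11319077e-03, -1.65708637e-03,  3.13721565e-03,  5.73884760e-04,
       -1.50743498e-03,  4.77479392e-05]), 'joint_efforts': array([-4.84399134e-04, -3.93317986e+01,  1.88930690e+01,  4.19799283e+00,
       -2.56746142e-03,  4.56209619e-06]), 'position': array([195.70463016, 593.00242688, 230.30260191]), 'ee_rot': array([ 9.87310370e-01, -1.58799278e-01, -1.13988496e-04,  1.00476926e-03]), 'contact_force': array([ 0.9959908 , -0.09750154, -0.08774627]), 'wrist_torque': array([-0.01490302,  0.00739276, -0.03571649]), 'grasp_force': 0.0, 'gripper_width': 85.46584334555862}
383.75696856402755 [[ 0.8064942   0.59100721 -0.01666054]
 [ 0.34724781 -0.49628821 -0.79568648]
 [-0.47852488  0.6359312  -0.60547952]] [-534.24641434  -84.04358706 1412.57620743]
481.2005741377266 [[ 0.00188347 -0.99999611 -0.00205826]
 [-0.99906859 -0.00179298 -0.04311297]
 [ 0.04310911  0.00213754 -0.99906808]] [  83.45693258  584.98465254 1148.8104589 ]
```

View pics/t1.png

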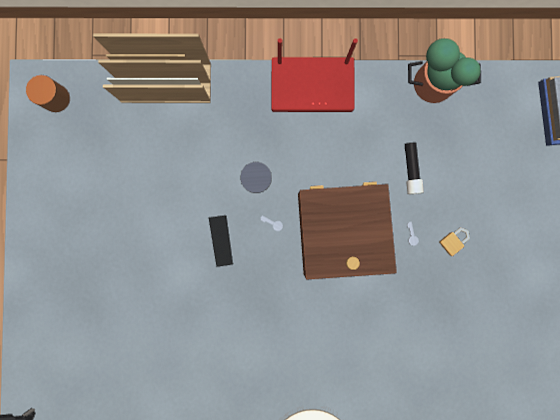

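View pics/s1.png

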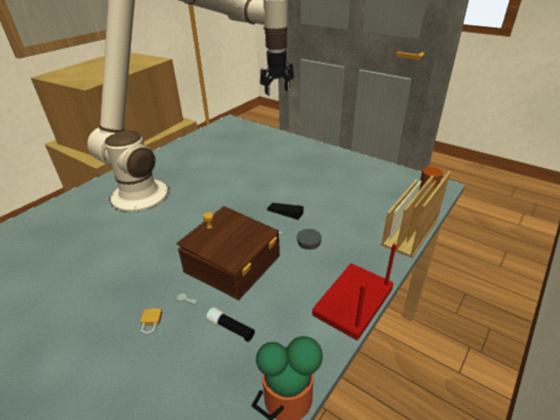

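The top view shows the box centred near (348,231), its knob at (353,263), and its hinges at the top edge at (316,187) and (370,183). The scene view shows the lid nearly shut. Next I'll measure the lid and knob.

```bash
python3 - <<'E'
from h import *
d=np.load('pics/t1.npz'); P=cloud(d); f=d['frame']; hsv=cv2.cvtColor(f,cv2.COLOR_RGB2HSV)
v,u=np.mgrid[:420,:560]; roi=(u>280)&(u<400)&(v>170)&(v<290)
br=roi&(f[...,0].astype(int)-f[...,2]>15)&(P[...,2]>85)
lid=br&(hsv[...,2]<130)
q=P[lid]; A=np.c_[q[:,:2],np.ones(len(q))]; c=np.linalg.lstsq(A,q[:,2],rcond=None)[0]
print('lid z fit',c, 'tilt',np.hypot(*c[:2]),'z',np.percentile(q[:,2],[1,50,99]))
r=cv2.minAreaRect(q[:,:2].astype(np.float32)); print(r, cv2.boxPoints(r))
k=roi&(hsv[...,2]>150)&(v>245)
print('knob',k.sum(),np.median(P[k],0),P[k].min(0),P[k].max(0), 'centroid px',u[k].mean(),v[k].mean())
kk=roi&(P[...,2]>118);print(kk.sum(),P[kk].mean(0))
E
```

```text
lid z fit [-5.57926175e-02  1.39267014e-01  1.47295133e+02] tilt 0.1500270554601295 z [ 95.96782352 104.98341908 114.03635608]
((523.9711303710938, -44.98222351074219), (199.0470428466797, 251.7920684814453), 4.2139105796813965) [[ 415.4658    73.26045]
 [ 433.9675  -177.85094]
 [ 632.47644 -163.2249 ]
 [ 613.97473   87.88649]]
knob 2464 [ 4.08336427e+02 -4.09197205e+01  3.93366247e-01] [ 383.48057284 -212.46979385   -7.16167103] [ 534.75840632   82.04984486 1173.13206572] centroid px 332.31534090909093 274.8421266233766
191 [479.53137942 -34.05659369 419.1581797 ]
```

```bash
python3 - <<'E'
from h import *
d=np.load('pics/t1.npz'); P=cloud(d); f=d['frame']; hsv=cv2.cvtColor(f,cv2.COLOR_RGB2HSV)
v,u=np.mgrid[:420,:560]; roi=(u>280)&(u<400)&(v>170)&(v<290)&(P[...,2]<170)
br=roi&(f[...,0].astype(int)-f[...,2]>15)&(P[...,2]>88)
lid=(br&(hsv[...,2]<130)).astype(np.uint8)
lid=cv2.morphologyEx(lid,cv2.MORPH_OPEN,np.ones((5,5)))>0
q=P[lid&(P[...,2]<125)]
for i in range(4):
  A=np.c_[q[:,:2],np.ones(len(q))]; c=np.linalg.lstsq(A,q[:,2],rcond=None)[0]; e=q[:,2]-A@c; q=q[abs(e)<5]
print('lid z fit',c, 'res',np.std(e),'z',np.percentile(q[:,2],[1,50,99]))
cn,_=cv2.findContours(lid.astype(np.uint8),0,1); m=max(cn,key=cv2.contourArea); r=cv2.minAreaRect(m); print('px',r)
# cast contour onto plane z=98
R,t=d['R'],d['t']; C=-R.T@t
def cast(px,z):
  w=np.array([(px[0]-d['cx'])/d['fx'],(px[1]-d['cy'])/d['fy'],1])@R; return C+w*(z-C[2])/w[2]
pts=np.array([cast(p,98) for p in m[:,0]],np.float32)
r=cv2.minAreaRect(pts[:,:2]); print(r,cv2.boxPoints(r))
k=(hsv[...,2]>150)&(hsv[...,1]>90)&(abs(u-353)<12)&(abs(v-263)<12)
print('knob',k.sum(),np.median(P[k],0),np.percentile(P[k],[5,95],axis=0),u[k].mean(),v[k].mean(), cast((u[k].mean(),v[k].mean()),150))
# hinge brass
for a,b in((316,187),(370,183)):
  k=(hsv[...,2]>130)&(hsv[...,1]>90)&(abs(u-a)<14)&(abs(v-b)<8); print('hinge',k.sum(),cast((u[k].mean(),v[k].mean()),92),np.median(P[k],0))
E
```

```text
lid z fit [-6.52122353e-02 -3.26820772e-03  1.39087249e+02] res 1.8857766447795394 z [ 96.50512328 104.96951369 113.50845447]
px ((347.447998046875, 231.25802612304688), (89.51668548583984, 90.56674194335938), 85.98582458496094)Traceback (most recent call last):
  File "<stdin>", line 17, in <module>
cv2.error: OpenCV(4.12.0) /io/opencv/modules/imgproc/src/convhull.cpp:143: error: (-215:Assertion failed) total >= 0 && (depth == CV_32F || depth == CV_32S) in function 'convexHull'
```

```bash
cat >> h.py <<'E'
def cast(d,px,z):
  R,t=d['R'],d['t']; C=-R.T@t
  w=np.array([(px[0]-d['cx'])/d['fx'],(px[1]-d['cy'])/d['fy'],1])@R; return C+w*(z-C[2])/w[2]
E
python3 - <<'E'
from h import *
d=dict(np.load('pics/t1.npz')); P=cloud(d); f=d['frame']; hsv=cv2.cvtColor(f,cv2.COLOR_RGB2HSV)
v,u=np.mgrid[:420,:560]; roi=(u>280)&(u<400)&(v>170)&(v<290)&(P[...,2]<170)
lid=(roi&(f[...,0].astype(int)-f[...,2]>15)&(P[...,2]>88)&(hsv[...,2]<130)).astype(np.uint8)
lid=cv2.morphologyEx(lid,cv2.MORPH_OPEN,np.ones((5,5)))
cn,_=cv2.findContours(lid,0,1); m=max(cn,key=cv2.contourArea)
pts=np.array([cast(d,p,104)[:2] for p in m[:,0]]).astype(np.float32)
r=cv2.minAreaRect(pts); print(r,cv2.boxPoints(r))
k=(hsv[...,2]>150)&(hsv[...,1]>90)&(abs(u-353)<12)&(abs(v-263)<12)
print('knob',k.sum(),np.median(P[k],0),np.percentile(P[k],[5,95],axis=0), cast(d,(u[k].mean(),v[k].mean()),152))
for a,b in((316,187),(370,183)):
  k=(hsv[...,2]>130)&(hsv[...,1]>90)&(abs(u-a)<14)&(abs(v-b)<8); print('hinge',k.sum(),cast(d,(u[k].mean(),v[k].mean()),94),np.median(P[k],0))
E
```

```text
((525.2532958984375, -71.0541000366211), (198.18814086914062, 200.277587890625), 4.089047431945801) [[ 419.2709     21.763702]
 [ 433.55203  -178.00406 ]
 [ 631.2357   -163.8719  ]
 [ 616.9546     35.89586 ]]
knob 134 [458.49330666 -75.80575559 152.2416311 ] [[447.69582341 -86.65122035 147.715452  ]
 [469.00420034 -65.15630729 155.53272565]] [458.72169155 -75.60865991 152.        ]
hinge 39 [623.88452881  -3.42446024  94.        ] [624.03939395  -2.87806321  93.45489284]
hinge 40 [ 632.26334221 -122.6723379    94.        ] [ 633.05215867 -122.8821856    94.52837467]
```

```bash
python3 -m jog '[[[0.06,-0.16,0],[0,0,0.02],-1],[[0.19,-0.48,-0.03],[0,0,0.04],-1],[[0.375,-0.956,-0.06],[0,0,0.062],-1]]'
python3 -m jog '[[[0.13,-0.32,-0.02],[0,0,0.02],-1],[[0.25,-0.64,-0.04],[0,0,0.04],-1],[[0.375,-0.956,-0.06],[0,0,0.062],-1]]'
python3 -m jog '[[[0.13,-0.32,-0.02],[0,0,0.02],-1],[[0.25,-0.64,-0.04],[0,0,0.04],-1],[[0.375,-0.956,-0.06],[0,0,0.062],-1]]'
python3 -m jog '[[[0.13,-0.32,-0.02],[0,0,0],-1],[[0.25,-0.64,-0.04],[0,0,0],-1],[[0.375,-0.956,-0.06],[0,0,0],-1]]'
python3 -m jog '[[[0.13,-0.32,-0.02],[0,0,0],-1],[[0.25,-0.64,-0.04],[0,0,0],-1],[[0.375,-0.956,-0.06],[0,0,0],-1]]'
python3 -m jog '[[[0.13,-0.32,-0.02],[0,0,0],-1],[[0.25,-0.64,-0.04],[0,0,0],-1],[[0.375,-0.956,-0.06],[0,0,0],-1]]'
python3 -m jog '[[[0.13,-0.32,-0.02],[0,0,0],-1],[[0.25,-0.64,-0.04],[0,0,0],-1],[[0.375,-0.956,-0.06],[0,0,0],-1],[[0.375,-0.956,-0.06],[0,0,0],-1],[[0.375,-0.956,-0.06],[0,0,0],-1]]'
python3 - <<'E'
from h import *
from scipy.spatial.transform import Rotation as T
s=read_state(); print(s['clock'],s['position'],T.from_quat(s['ee_rot']).as_matrix().round(3),s['joints'].round(2))
d=snap('wrist','w1.png'); print(d['R'].round(3),d['t'])
E
```

```text
clock: 0.4
position: [232.7, 499.0, 224.2]
ee_rot: [0.996, -0.092, -0.0, 0.0]
contact_force: [0.5, 0.1, 0.1]
gripper_width: 85.1
grasp_force: 0.0
clock: 0.7
position: [270.6, 401.6, 219.0]
ee_rot: [1.0, -0.029, -0.0, 0.0]
contact_force: [0.6, 0.5, 0.1]
gripper_width: 85.8
grasp_force: 0.0
clock: 1.0
position: [308.0, 306.1, 213.0]
ee_rot: [0.999, 0.036, -0.0, 0.0]
contact_force: [0.6, 0.7, 0.0]
gripper_width: 85.6
grasp_force: 0.0
clock: 1.3
position: [345.4, 210.6, 207.1]
ee_rot: [0.999, 0.036, -0.0, 0.0]
contact_force: [1.1, 0.4, -0.1]
gripper_width: 85.2
grasp_force: 0.0
clock: 1.6
position: [382.9, 115.0, 201.2]
ee_rot: [0.999, 0.035, -0.0, 0.0]
contact_force: [0.3, 1.1, -0.0]
gripper_width: 85.8
grasp_force: 0.0
clock: 1.9
position: [420.4, 19.5, 195.2]
ee_rot: [0.999, 0.035, -0.0, -0.0]
contact_force: [0.5, 0.1, -0.2]
gripper_width: 85.4
grasp_force: 0.0
clock: 2.4
position: [457.5, -75.3, 188.8]
ee_rot: [0.999, 0.034, -0.001, -0.0]
contact_force: [-0.8, 0.5, 1.4]
gripper_width: 85.6
grasp_force: 0.0
2.4 [457.53056225 -75.26514555 188.75494115] [[ 0.998  0.069 -0.002]
 [ 0.069 -0.998  0.   ]
 [-0.002 -0.    -1.   ]] [ 0.19  0.15 -0.44 -0.   -0.99  1.45]
[[ 0.068 -0.998  0.   ]
 [-0.95  -0.065  0.306]
 [-0.306 -0.021 -0.952]] [-106.66931716  402.5137713   477.2814203 ]
```

```bash
python3 -m jog '[[[0.01,0,-0.15],[0,0,0],-1],[[0.01,0,-0.3],[0,0,0],-1],[[0.01,0,-0.45],[0,0,0],-1],[[0.01,0,-0.55],[0,0,0],-1],[[0.01,0,-0.63],[0,0,0],-1],[[0.01,0,-0.63],[0,0,0],-1]]'
python3 -m jog '[[[0,0,0],[0,0,0],0.2],[[0,0,0],[0,0,0],0.4],[[0,0,0],[0,0,0],1],[[0,0,0],[0,0,0],1],[[0,0,0],[0,0,0],1],[[0,0,0],[0,0,0],1],[[0,0,0],[0,0,0],1],[[0,0,0],[0,0,0],1]]'
python3 - <<'E'
import numpy as np
ex=np.array([.9975,.0713])
p=None
for th in [.065,.2,.3,.4,.5,.6,.7,.8,.9,1.0,1.1,1.2,1.3,1.4,1.5,1.6,1.7]:
    s=-170*np.cos(th)+43*np.sin(th); z=43*np.cos(th)+170*np.sin(th)
    if p is None:p=(s,z)
    print(th,(ex*(s-p[0])).round(1),round(z-p[1],1))
E
```

```text
clock: 3.05
position: [458.3, -74.2, 125.6]
ee_rot: [0.999, 0.036, -0.001, 0.0]
contact_force: [0.1, -0.3, 0.6]
gripper_width: 85.0
grasp_force: 0.0
clock: 3.85
position: [459.1, -75.9, 126.9]
ee_rot: [0.999, 0.036, 0.0, 0.001]
contact_force: [-0.1, -5.9, 1.6]
gripper_width: 26.1
grasp_force: 58.8
0.065 [0. 0.] 0.0
0.2 [8.8 0.6] 22.0
0.3 [17.1  1.2] 37.4
0.4 [26.9  1.9] 51.9
0.5 [38.2  2.7] 65.3
0.6 [50.7  3.6] 77.5
0.7 [64.4  4.6] 88.5
0.8 [79.1  5.7] 98.0
0.9 [94.6  6.8] 105.9
1.0 [110.9   7.9] 112.3
1.1 [127.7   9.1] 117.1
1.2 [145.   10.4] 120.1
1.3 [162.4  11.6] 121.4
1.4 [179.9  12.9] 120.9
1.5 [197.2  14.1] 118.7
1.6 [214.3  15.3] 114.7
1.7 [230.8  16.5] 109.1
```

```bash
python3 -m jog '[[[0.02,0,0.06],[0,0,0],1],[[0.055,0,0.14],[0,0,0],1],[[0.088,0.005,0.22],[0,0,0],1],[[0.13,0.01,0.3],[0,0,0],1],[[0.171,0.01,0.374],[0,0,0],1],[[0.22,0.015,0.448],[0,0,0],1],[[0.269,0.02,0.519],[0,0,0],1],[[0.325,0.02,0.587],[0,0,0],1],[[0.382,0.025,0.653],[0,0,0],1],[[0.444,0.03,0.716],[0,0,0],1],[[0.507,0.035,0.775],[0,0,0],1],[[0.507,0.035,0.775],[0,0,0],1]]'
python3 - <<'E'
import numpy as np
ex=np.array([.9975,.0713])
def f(th,t0):
    g=lambda t:(-170*np.cos(t)+43*np.sin(t),43*np.cos(t)+170*np.sin(t))
    a,b=g(th),g(t0); return np.r_[ex*(a[0]-b[0]),a[1]-b[1]].round(1)/100
for lo,hi in((.6,1.15),(1.15,1.68)):
    for t in np.linspace(lo,hi,10)[1:]: print(round(t,2),f(t,lo))
E
```

```text
clock: 5.05
position: [508.7, -72.4, 204.0]
ee_rot: [0.999, 0.035, -0.002, 0.001]
contact_force: [-1.7, -5.5, -0.2]
gripper_width: 25.9
grasp_force: 59.8
0.66 [0.082 0.006 0.068]
0.72 [0.169 0.012 0.132]
0.78 [0.258 0.018 0.189]
0.84 [0.352 0.025 0.242]
0.91 [0.448 0.032 0.288]
0.97 [0.547 0.039 0.329]
1.03 [0.648 0.046 0.363]
1.09 [0.752 0.054 0.391]
1.15 [0.856 0.061 0.413]
1.21 [0.102 0.007 0.015]
1.27 [0.205 0.015 0.024]
1.33 [0.308 0.022 0.026]
1.39 [0.41  0.029 0.023]
1.44 [0.513 0.037 0.013]
1.5 [ 0.615  0.044 -0.002]
1.56 [ 0.716  0.051 -0.024]
1.62 [ 0.815  0.058 -0.051]
1.68 [ 0.912  0.065 -0.084]
```

```bash
python3 -m jog '[[[0.08,0.006,0.068],[0,0,0],1],[[0.17,0.012,0.132],[0,0,0],1],[[0.258,0.018,0.189],[0,0,0],1],[[0.352,0.025,0.242],[0,0,0],1],[[0.448,0.032,0.288],[0,0,0],1],[[0.547,0.039,0.329],[0,0,0],1],[[0.648,0.046,0.363],[0,0,0],1],[[0.752,0.054,0.391],[0,0,0],1],[[0.856,0.061,0.413],[0,0,0],1]]'
python3 -m jog '[[[0.1,0.007,0.015],[0,0,0],1],[[0.205,0.015,0.024],[0,0,0],1],[[0.308,0.022,0.026],[0,0,0],1],[[0.41,0.029,0.023],[0,0,0],1],[[0.513,0.037,0.013],[0,0,0],1],[[0.615,0.044,-0.002],[0,0,0],1],[[0.716,0.051,-0.024],[0,0,0],1],[[0.815,0.058,-0.051],[0,0,0],1],[[0.912,0.065,-0.084],[0,0,0],1],[[0.912,0.065,-0.084],[0,0,0],1],[[0.912,0.065,-0.084],[0,0,0],1]]'
python3 -c "
from h import *
snap('scene','s2.png')"
```

```text
clock: 5.95
position: [593.5, -66.4, 245.9]
ee_rot: [0.999, 0.035, -0.003, 0.001]
contact_force: [-4.1, -3.9, 1.4]
gripper_width: 25.5
grasp_force: 61.1
clock: 7.05
position: [688.7, -59.6, 238.1]
ee_rot: [0.999, 0.035, 0.002, 0.001]
contact_force: [0.6, -5.2, 3.7]
gripper_width: 25.7
grasp_force: 61.9
```

View pics/s2.png

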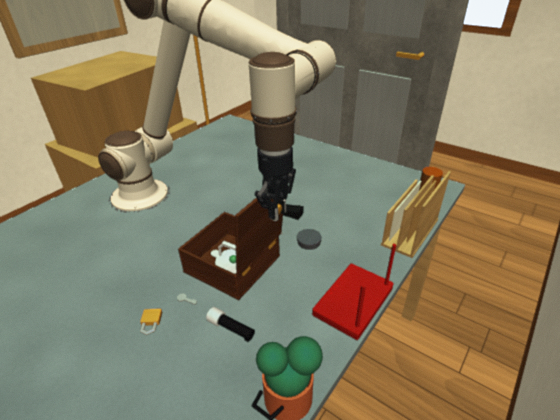

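The lid stands open at about 1.7 rad, and the dish is visible in the box at (226,258) with its green marble at (234,260). Next I'll release the knob, rise, and go back over the box.

```bash
python3 -m jog '[[[0,0,0],[0,0,0],0.4],[[0,0,0],[0,0,0],-0.2],[[0,0,0],[0,0,0],-1],[[0,0,0],[0,0,0],-1],[[0,0,0],[0,0,0],-1],[[0,0,0],[0,0,0],-1],[[0,0,0],[0,0,0],-1],[[0,0,0.1],[0,0,0],-1],[[0,0,0.3],[0,0,0],-1],[[0,0,0.6],[0,0,0],-1],[[0,0,0.85],[0,0,0],-1],[[0,0,1],[0,0,0],-1]]'
python3 -m jog '[[[-0.1,0,0.1],[0,0,0],-1],[[-0.3,-0.01,0.15],[0,0,0],-1],[[-0.55,-0.03,0.15],[0,0,0],-1],[[-0.82,-0.05,0.15],[0,0,0],-1]]'
python3 -m jog '[[[-0.3,-0.01,0],[0,0,0],-1],[[-0.55,-0.03,0],[0,0,0],-1],[[-0.75,-0.05,0],[0,0,0],-1],[[-0.82,-0.05,0],[0,0,0],-1],[[-0.82,-0.05,0],[0,0,0],-1],[[-0.82,-0.05,0],[0,0,0],-1]]'
python3 -c "
from h import *
snap('wrist','w2.png')"
```

```text
clock: 8.3
position: [687.0, -58.7, 340.7]
ee_rot: [0.999, 0.035, 0.003, 0.0]
contact_force: [1.0, -0.2, 0.2]
gripper_width: 85.5
grasp_force: 0.0
clock: 8.7
position: [602.9, -63.6, 351.6]
ee_rot: [0.999, 0.035, -0.0, -0.0]
contact_force: [0.6, 0.3, 0.2]
gripper_width: 85.5
grasp_force: 0.0
clock: 9.3
position: [522.9, -68.4, 351.8]
ee_rot: [0.999, 0.035, 0.0, 0.0]
contact_force: [1.4, 1.8, 0.3]
gripper_width: 85.6
grasp_force: 0.0
```

View pics/w2.png

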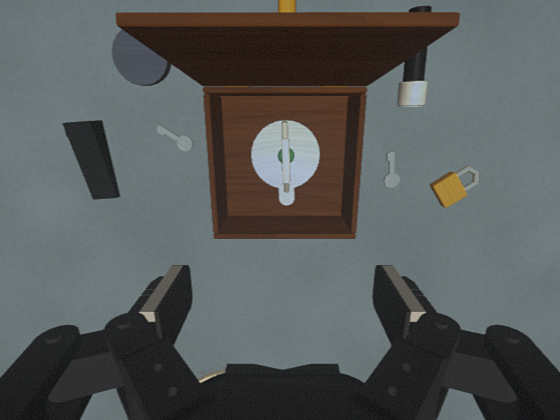

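The wrist view shows the whole dish. The plate is centred near (286,157), the bar runs from (286,122) to (286,190), the ear end is at (287,200), and the green marble sits under the bar. I'll measure the bar and ear.

```bash
python3 - <<'E'
from h import *
d=dict(np.load('pics/w2.npz')); P=cloud(d); f=d['frame'].astype(int); hsv=cv2.cvtColor(d['frame'],cv2.COLOR_RGB2HSV)
v,u=np.mgrid[:420,:560]; roi=(u>230)&(u<345)&(v>105)&(v<215)
Z=P[...,2]
bar=roi&(Z>66)&(Z<86)&(hsv[...,1]<90)&(hsv[...,2]>110)
q=P[bar]; print('bar',bar.sum(),q.mean(0),np.percentile(q[:,2],[5,50,95]))
r=cv2.minAreaRect(q[:,:2].astype(np.float32)); print(r)
vv=cv2.fitLine(q[:,:2].astype(np.float32),cv2.DIST_HUBER,0,.01,.01).ravel(); print('bar yaw deg',np.degrees(np.arctan2(vv[1],vv[0])))
print('bar center by px', cast(d,cv2.minAreaRect(np.argwhere(bar)[:,::-1].astype(np.float32))[0],77))
pl=(roi&(hsv[...,1]<70)&(hsv[...,2]>140)).astype(np.uint8)
pl=cv2.morphologyEx(pl,cv2.MORPH_CLOSE,np.ones((15,15)))
cn,_=cv2.findContours(pl,0,1); m=max(cn,key=cv2.contourArea)
w=np.array([cast(d,p,17)[:2] for p in m[:,0]]).astype(np.float32)
# disc only: contour points away from ear
c=w.mean(0)
for i in range(5):
    rr=np.hypot(*(w-c).T); g=w[(rr<57)&(rr>46)]; c=cv2.minEnclosingCircle(g)[0]; 
    A=np.c_[2*g,np.ones(len(g))]; s=np.linalg.lstsq(A,(g**2).sum(1),rcond=None)[0]; c=s[:2]; R=np.sqrt(s[2]+c@c)
e=np.array([cast(d,p,18)[:2] for p in m[:,0]]); rr=np.hypot(*(e-c).T); t=e[rr>72]
print('plate c',c,'R',R,'ear tip r',rr.max(),'ear dir',np.degrees(np.arctan2(*(t.mean(0)-c)[::-1])) if len(t) else None)
E
```

```text
bar 367 [534.63195277 -72.88925516  75.83198285] [68.44006908 76.51834078 77.98187626]
((532.7427978515625, -73.07125854492188), (71.08577728271484, 9.93832778930664), 5.918067455291748)
bar yaw deg 5.543845
bar center by px [535.28720226 -72.7933078   77.        ]
plate c [531.34050952 -72.53749861] R 51.08061873664506 ear tip r 77.15812848660923 ear dir -173.9916307733179
```

```bash
python3 -m jog '[[[0.03,-0.01,-0.1],[0,0,0.005],-1],[[0.06,-0.03,-0.35],[0,0,0.01],-1],[[0.096,-0.044,-0.65],[0,0,0.015],-1],[[0.096,-0.044,-0.9],[0,0,0.015],-1],[[0.096,-0.044,-1],[0,0,0.015],-1]]'
python3 -m jog '[[[0,0,-0.2],[0,0,0],-1],[[0,0,-0.4],[0,0,0],-1],[[0,0,-0.6],[0,0,0],-1],[[0,0,-0.8],[0,0,0],-1],[[0,0,-1],[0,0,0],-1],[[0,0,-1],[0,0,0],-1],[[0,0,-1],[0,0,0],-1]]'
python3 -c "
from h import *
s=read_state();print(s['position'],s['contact_force'],s['ee_rot'])
snap('wrist','w3.png')"
```

```text
clock: 9.85
position: [531.0, -73.0, 247.6]
ee_rot: [0.999, 0.051, -0.004, -0.0]
contact_force: [-0.7, 0.4, -0.3]
gripper_width: 85.7
grasp_force: 0.0
clock: 10.55
position: [532.8, -73.0, 152.1]
ee_rot: [0.999, 0.051, 0.0, 0.0]
contact_force: [0.8, -0.8, 0.6]
gripper_width: 85.3
grasp_force: 0.0
[532.81554294 -73.0276585  152.09425792] [ 0.79817232 -0.79577722  0.60137272] [9.98681230e-01 5.13389913e-02 1.04538796e-04 3.13255144e-04]
```

View pics/w3.png

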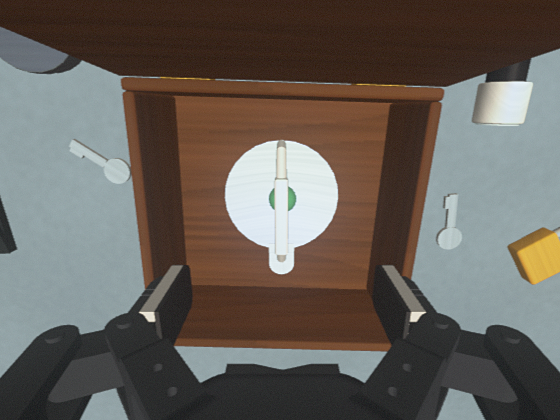

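The close wrist view shows the bar's top from (281,178) to (281,258), midway between the fingers, with the ear end at (281,262). I'll refine the bar from this view.

```bash
python3 - <<'E'
from h import *
d=dict(np.load('pics/w3.npz')); P=cloud(d); hsv=cv2.cvtColor(d['frame'],cv2.COLOR_RGB2HSV)
v,u=np.mgrid[:420,:560]; Z=P[...,2]
bar=(abs(u-281)<30)&(v>165)&(v<268)&(Z>72)&(Z<82)&(hsv[...,1]<90)&(hsv[...,2]>110)
bar=cv2.morphologyEx(bar.astype(np.uint8),cv2.MORPH_OPEN,np.ones((3,3)))>0
q=P[bar]; print(bar.sum(),q.mean(0),np.median(q[:,2])); r=cv2.minAreaRect(q[:,:2].astype(np.float32)); print(r)
vv=cv2.fitLine(q[:,:2].astype(np.float32),cv2.DIST_HUBER,0,.01,.01).ravel(); print(np.degrees(np.arctan2(vv[1],vv[0])))
cn,_=cv2.findContours(bar.astype(np.uint8),0,1);m=max(cn,key=cv2.contourArea)
print(cast(d,cv2.minAreaRect(m)[0],77))
E
```

```text
1027 [534.37150871 -72.58389645  76.55821065] 76.65567053003133
((532.5595703125, -72.92316436767578), (59.34514617919922, 9.674590110778809), 5.452632427215576)
5.332455
[534.44179373 -72.74147612  77.        ]
```

```bash
python3 -m jog '[[[0.01,0.002,-0.15],[0,0,0],-1],[[0.01,0.002,-0.3],[0,0,0],-1],[[0.01,0.002,-0.5],[0,0,0],-1],[[0.01,0.002,-0.7],[0,0,0],-1],[[0.01,0.002,-0.85],[0,0,0],-1],[[0.01,0.002,-0.95],[0,0,0],-1],[[0.01,0.002,-1],[0,0,0],-1],[[0.01,0.002,-1],[0,0,0],-0.5],[[0.01,0.002,-1],[0,0,0],0],[[0.01,0.002,-1],[0,0,0],0.3]]'
python3 -m jog '[[[0,0,0],[0,0,0],0.4],[[0,0,0],[0,0,0],0.5],[[0,0,0],[0,0,0],0.6],[[0,0,0],[0,0,0],0.65],[[0,0,0],[0,0,0],0.7],[[0,0,0],[0,0,0],0.72],[[0,0,0],[0,0,0],0.74],[[0,0,0],[0,0,0],0.76],[[0,0,0],[0,0,0],0.78],[[0,0,0],[0,0,0],0.8],[[0,0,0],[0,0,0],0.85],[[0,0,0],[0,0,0],0.9],[[0,0,0],[0,0,0],1],[[0,0,0],[0,0,0],1],[[0,0,0],[0,0,0],1],[[0,0,0],[0,0,0],1]]'
```

```text
clock: 11.6
position: [533.7, -72.7, 52.6]
ee_rot: [0.999, 0.051, 0.001, -0.0]
contact_force: [0.3, 0.5, 0.8]
gripper_width: 43.7
grasp_force: 0.0
clock: 13.2
position: [533.1, -72.7, 51.9]
ee_rot: [0.999, 0.051, 0.0, -0.0]
contact_force: [-1.2, 2.6, 2.5]
gripper_width: 8.9
grasp_force: 58.8
```

```bash
python3 -m jog '[[[0,0,0.01],[0,0,0],1],[[0,0,0.03],[0,0,0],1],[[0,0,0.06],[0,0,0],1],[[0,0,0.1],[0,0,0],1],[[0,0,0.15],[0,0,0],1],[[0,0,0.21],[0,0,0],1],[[0,0,0.27],[0,0,0],1],[[0,0,0.34],[0,0,0],1],[[0,0,0.41],[0,0,0],1],[[0,0,0.48],[0,0,0],1],[[0,0,0.55],[0,0,0],1],[[0,0,0.62],[0,0,0],1],[[0,0,0.69],[0,0,0],1],[[0,0,0.76],[0,0,0],1],[[0,0,0.82],[0,0,0],1],[[0,0,0.88],[0,0,0],1],[[0,0,0.93],[0,0,0],1],[[0,0,0.97],[0,0,0],1],[[0,0,0.99],[0,0,0],1],[[0,0,1],[0,0,0],1]]'
python3 -c "
from h import *
from scipy.spatial.transform import Rotation as T
s=read_state();print(s['wrist_torque'],T.from_quat(s['ee_rot']).as_matrix()[:,2])
snap('wrist','w4.png');snap('scene','s4.png')"
```

```text
clock: 15.2
position: [533.0, -72.7, 151.9]
ee_rot: [0.999, 0.051, 0.0, -0.0]
contact_force: [1.7, 0.4, -2.1]
gripper_width: 9.1
grasp_force: 58.4
[-0.03385378  0.04860735 -0.0104674 ] [ 5.48057509e-05  7.74100146e-05 -9.99999996e-01]
```

View pics/w4.png

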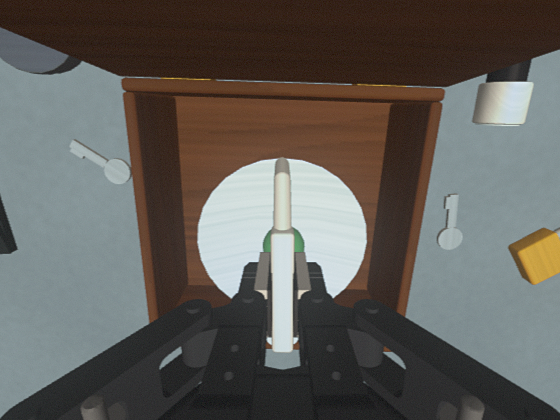

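The dish is up and level, with the marble under the hoop's middle at about (284,242). Next I'll finish the lift, centre it over the box, and turn it.

```bash
python3 -m jog '[[[0,0,0.01],[0,0,0],1],[[0,0,0.04],[0,0,0],1],[[-0.002,0,0.08],[0,0,0],1],[[-0.005,0.001,0.13],[0,0,0],1],[[-0.01,0.002,0.19],[0,0,0],1],[[-0.017,0.004,0.25],[0,0,0],1],[[-0.025,0.006,0.31],[0,0,0],1],[[-0.033,0.008,0.37],[0,0,0],1],[[-0.042,0.01,0.43],[0,0,0],1],[[-0.051,0.012,0.49],[0,0,0],1],[[-0.059,0.014,0.55],[0,0,0],1],[[-0.067,0.016,0.61],[0,0,0],1],[[-0.073,0.017,0.66],[0,0,0],1],[[-0.078,0.018,0.71],[0,0,0],1],[[-0.082,0.019,0.75],[0,0,0],1],[[-0.084,0.02,0.78],[0,0,0],1],[[-0.085,0.02,0.79],[0,0,0],1],[[-0.085,0.02,0.8],[0,0,0],1],[[-0.085,0.02,0.8],[0,0,0],1]]'
python3 -m jog '[[[0,0,0],[0,0,-0.004],1],[[0,0,0],[0,0,-0.01],1],[[0,0,0],[0,0,-0.02],1],[[0,0,0],[0,0,-0.035],1],[[0,0,0],[0,0,-0.055],1],[[0,0,0],[0,0,-0.08],1],[[0,0,0],[0,0,-0.105],1],[[0,0,0],[0,0,-0.13],1],[[0,0,0],[0,0,-0.155],1],[[0,0,0],[0,0,-0.18],1],[[0,0,0],[0,0,-0.205],1],[[0,0,0],[0,0,-0.23],1],[[0,0,0],[0,0,-0.255],1],[[0,0,0],[0,0,-0.28],1],[[0,0,0],[0,0,-0.303],1],[[0,0,0],[0,0,-0.323],1],[[0,0,0],[0,0,-0.34],1],[[0,0,0],[0,0,-0.352],1],[[0,0,0],[0,0,-0.358],1],[[0,0,0],[0,0,-0.36],1]]'
python3 -m jog '[[[0,0,0],[0,0,-0.004],1],[[0,0,0],[0,0,-0.012],1],[[0,0,0],[0,0,-0.025],1],[[0,0,0],[0,0,-0.043],1],[[0,0,0],[0,0,-0.065],1],[[0,0,0],[0,0,-0.09],1],[[0,0,0],[0,0,-0.117],1],[[0,0,0],[0,0,-0.145],1],[[0,0,0],[0,0,-0.173],1],[[0,0,0],[0,0,-0.2],1],[[0,0,0],[0,0,-0.227],1],[[0,0,0],[0,0,-0.255],1],[[0,0,0],[0,0,-0.283],1],[[0,0,0],[0,0,-0.31],1],[[0,0,0],[0,0,-0.335],1],[[0,0,0],[0,0,-0.358],1],[[0,0,0],[0,0,-0.378],1],[[0,0,0],[0,0,-0.393],1],[[0,0,0],[0,0,-0.402],1],[[0,0,0],[0,0,-0.405],1]]'
python3 -m jog '[[[0,0,0],[0,0,0],1],[[0,0,0],[0,0,0],1],[[0,0,0],[0,0,0],1]]'
python3 - <<'E'
from h import *
from scipy.spatial.transform import Rotation as T
s=read_state();M=T.from_quat(s['ee_rot']).as_matrix();print(s['wrist_torque'],M[:,2].round(4),'yaw',np.degrees(np.arctan2(M[1,0],M[0,0])))
a=snap('wrist','w5.png');b=snap('scene','s5.png')
cv2.imwrite('pics/ws5.png',np.hstack([a['frame'][:,80:480],b['frame'][100:,:][:, 100:400].repeat(1,0) if 0 else cv2.resize(b['frame'][110:320,150:350],(400,420))])[:,:,::-1])
E
```

```text
clock: 17.2
position: [524.5, -70.7, 231.7]
ee_rot: [0.999, 0.051, -0.0, -0.0]
contact_force: [-0.1, -0.1, -2.3]
gripper_width: 8.7
grasp_force: 58.4
clock: 19.2
position: [524.5, -70.7, 231.8]
ee_rot: [0.947, -0.32, -0.0, 0.0]
contact_force: [0.2, -0.2, -2.5]
gripper_width: 8.6
grasp_force: 58.4
clock: 21.2
position: [524.5, -70.7, 231.8]
ee_rot: [0.731, -0.682, 0.0, -0.0]
contact_force: [-0.6, 0.2, -2.8]
gripper_width: 9.3
grasp_force: 58.4
clock: 21.5
position: [524.5, -70.7, 231.8]
ee_rot: [0.732, -0.682, 0.0, 0.0]
contact_force: [-0.0, -0.0, -1.6]
gripper_width: 8.9
grasp_force: 58.4
[-0.01715231 -0.00683006  0.04509838] [-0. -0. -1.] yaw -85.94231373708497
```

View pics/ws5.png

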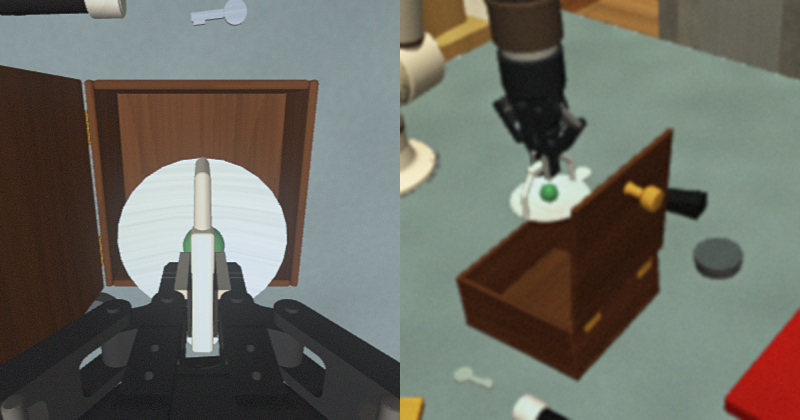

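The wrist view shows the dish with its marble centred under the hoop, and the box squared up below. The scene crop shows the ear at (585,172) pointing to +y and the lid standing open. One numeric check of level, yaw and marble comes before handing in.

```bash
python3 - <<'E'
from h import *
d=dict(np.load('pics/w5.npz')); P=cloud(d); hsv=cv2.cvtColor(d['frame'],cv2.COLOR_RGB2HSV); Z=P[...,2]
w=(hsv[...,1]<90)&(hsv[...,2]>110); v,u=np.mgrid[:420,:560]
bar=w&(Z>250)&(Z<266)&(abs(u-283)<16)&(v>225)&(v<355)
q=P[bar].astype(np.float32); l=cv2.fitLine(q,cv2.DIST_HUBER,0,.01,.01).ravel(); print('bar',bar.sum(),l[:3],'ctr',cv2.minAreaRect(q[:,:2]),'slope deg',np.degrees(np.arcsin(l[2])))
pl=w&(Z>186)&(Z<204)&(v<300); q=P[pl]; q=q[np.hypot(q[:,0]-524.5,q[:,1]+70.7)>30]
ctr=q[:,:2]-[524.5,-70.7]; A=np.c_[ctr,np.hypot(*ctr.T),np.ones(len(q))]
print('plate tilt deg x,y',np.degrees(np.linalg.lstsq(A,q[:,2],rcond=None)[0][:2]),len(q))
g=(hsv[...,0]>40)&(hsv[...,0]<85)&(hsv[...,1]>90)&(Z>195)&(Z<230)&(v>200)&(v<300)
print('marble visible',g.sum(),P[g].mean(0),P[g].min(0),P[g].max(0))
s=dict(np.load('pics/s5.npz')); Q=cloud(s); h=cv2.cvtColor(s['frame'],cv2.COLOR_RGB2HSV)
m=(h[...,0]>40)&(h[...,0]<80)&(h[...,1]>90)&(Q[...,2]>190)&(Q[...,2]<235)&(abs(Q[...,0]-524)<60)&(abs(Q[...,1]+70)<60)
vv,uu=np.where(m); print('marble scene',len(vv),cast(s,(uu.mean(),vv.mean()),204.5))
b=(h[...,2]<130)&(Q[...,0]>600)&(Q[...,0]<690)&(Q[...,2]>120)&(Q[...,2]<280)&(abs(Q[...,1]+64)<95); f=Q[b]
k=np.polyfit(f[:,2],(f[:,:2]-[624.5,-63.8])@[.9975,.0713],1); print('lid angle',np.pi/2+np.arctan(k[0]),len(f))
E
```

```text
Traceback (most recent call last):
cv2.error: OpenCV(4.12.0) /io/opencv/modules/imgproc/src/convhull.cpp:143: error: (-215:Assertion failed) total >= 0 && (depth == CV_32F || depth == CV_32S) in function 'convexHull'
```

```bash
python3 - <<'E'
from h import *
d=dict(np.load('pics/w5.npz')); P=cloud(d); hsv=cv2.cvtColor(d['frame'],cv2.COLOR_RGB2HSV); Z=P[...,2]
w=(hsv[...,1]<90)&(hsv[...,2]>110); v,u=np.mgrid[:420,:560]
bar=w&(Z>250)&(Z<266)&(abs(u-283)<16)&(v>225)&(v<355)
q=P[bar]; c=q.mean(0); l=np.linalg.svd(q-c)[2][0]; print('bar',bar.sum(),c,l,'slope deg',np.degrees(np.arcsin(l[2])))
pl=w&(Z>182)&(Z<204)&(v<300); q=P[pl]; q=q[np.hypot(q[:,0]-524.5,q[:,1]+70.7)>30]
ctr=q[:,:2]-[524.5,-70.7]; A=np.c_[ctr,np.hypot(*ctr.T),np.ones(len(q))]
print('plate tilt deg x,y',np.degrees(np.linalg.lstsq(A,q[:,2],rcond=None)[0][:2]),len(q))
s=dict(np.load('pics/s5.npz')); Q=cloud(s); h=cv2.cvtColor(s['frame'],cv2.COLOR_RGB2HSV)
m=(h[...,0]>40)&(h[...,0]<80)&(h[...,1]>90)&(Q[...,2]>180)&(Q[...,2]<235)&(abs(Q[...,0]-524)<60)&(abs(Q[...,1]+70)<60)
vv,uu=np.where(m); print('marble scene',len(vv),cast(s,(uu.mean(),vv.mean()),204.5))
b=(h[...,2]<130)&(Q[...,0]>600)&(Q[...,0]<690)&(Q[...,2]>120)&(Q[...,2]<280)&(abs(Q[...,1]+64)<95); f=Q[b]
k=np.polyfit(f[:,2],(f[:,:2]-[624.5,-63.8])@[.9975,.0713],1); print('lid angle',np.pi/2+np.arctan(k[0]),len(f))
E
```

```text
bar 2770 [524.55586404 -74.39634063 256.35410249] [-0.06762607  0.99753252  0.01885714] slope deg 1.0804985808009397
plate tilt deg x,y [ 0.19952139 -0.22760479] 10317
marble scene 47 [526.0656777  -69.13413871 204.5       ]
lid angle 1.67704646561717 1971
```

```bash
python3 -c "
from bench import job_done
print(job_done())"
```

```text
the job is handed in; nothing more can be done
None
```

The job is handed in: the lid stands open at about 1.68 rad, and the gripper holds the dish still and level about 180 mm above the shelf over the middle of the box, with its ear pointing squarely to the box's left-hand (+y) side and the marble in its middle.

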